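# Make up two parts kits on the sloped kit stands

## Robot

A 6-joint arm with a two-finger parallel gripper is mounted at the origin on a cart in front of the work surface, level with it; the furniture and walls round the work are solid. World frame = base frame: x ahead of the robot, y to its left, z up, the work surface at z = 0. Lengths are in m, angles in rad, forces in N, time in s.
With the tool pointing down it reaches from about 0.325 to 0.9 m from the base axis. Payload 6.1 kg.
Tool frame: the origin (TCP) lies midway between the tips of the shut fingers; the grasp point (between the pads) lies robot.grip_point_offset behind it (robot.grip_point_offset is the distance from the TCP to the grasp point, in m); z points along the fingers, y is the line along which they close (so a half turn about z gives the same grasp; the last joint's range is limited). The gripper opens to 87 mm and grips with 3 to 60 N. Pads are 19 mm wide; open, the fingers measure 117 mm over their backs; the gripper's body (75 mm by 190 mm) begins 51 mm behind the grasp point.
Start: joints at [1.144, 0.22, 1.526, -0, 1.395, -0.126], TCP at [0.185, 0.597, 0.223] pointing down, gripper open.
Joint ranges: [-2.98, 2.98], [-0.91, 2.08], [0.09, 2.57], [-1.24, 4.39], [0.2, 2.65], [-2.68, 2.68]. Speed limits (rad/s): [2.57, 2.57, 3.01, 3.14, 3.14, 3.14].

## Interface

Orientations are given as a unit quaternion [w, x, y, z].
In Python, from bench import robot, claw, planner, snapshot, current_t, current_q, current_joint_velocities, current_effort, current_ee_pos, current_tool_rot, current_wrist_force, current_ft_torque, current_finger_gap, current_grip_force gives the robot as it stands. Calls block until the motion is done:
- robot.move_pose(position, orientation): joint-space move of the TCP to a pose.
- robot.movel(position, frame=None, max_speed=0.15, contact_N=None): straight line of the TCP; frame=None keeps the orientation; max_speed is the mean speed in m/s. With contact_N (N) it stops when the force on the tool has changed by that much, and returns True; else False.
- robot.set_joints(angles): joint-space move.
- claw.gripper_open() and claw.grab(squeeze=None): open the fingers fully, or close them until they stop; squeeze is the grip in N (None keeps the last).
- robot.dwell(seconds).
- planner.inverse_kinematics(position, orientation): joint angles nearest the present ones, or None.
- snapshot(name): name is "scene" or "top" or "wrist"; returns a dict with "pixels" (384x512x3 uint8, red, green, blue), "mtx" (3x3 intrinsics, pixels), "k1" (the pictures are not rectified: a ray, as slopes to the right and down, at radius r is drawn at 1 + k1 r^2 times it, then the intrinsics apply), "R" (3x3) and "t" (3): a world point X has camera coordinates R X + t; the wrist camera has in their place "mount" (4x4, takes a point from camera to tool coordinates, whose origin is the TCP and whose axes are the flange's). Camera axes: x right, y down, z forward; pixel columns grow to the right and rows downward; lengths in m; the calibration is good to about 2 mm. A picture is of the moment at which its call begins: read the wrist's pose just before it. There is no depth.
A pose or a line that the arm cannot do raises robot.Unreachable and nothing moves.
- robot.job_done(): hands the job in; it is judged then, once.
Readings, each from a call of its own:
- current_t(): time.
- current_q(): joint angles.
- current_joint_velocities(): joint speeds.
- current_effort(): joint torques, N m.
- current_ee_pos(): TCP position.
- current_tool_rot(): TCP orientation.
- current_wrist_force(): force on the tool from outside, world axes, zero at the start.
- current_ft_torque(): the same for the moment, N m.
- current_finger_gap(): finger opening in m.
- current_grip_force(): force on a finger pad.
Only numpy, scipy, OpenCV 4.12 (cv2) and the standard library are available. Lean on these libraries where they do the work, as an engineer would, in place of code of your own. Each camera call takes 0.05 s, during which the arm holds its last target. There are 200 camera calls.

## Task

Make up two kits from the six loose parts lying between the two sloped stands: put the blue-and-yellow battery and the tan carton on the blue sloped stand, and the heatsink and the white carton on the yellow sloped stand, each part lying flat on the sloping deck, right way up, and resting against the stand's bottom lip. Leave the blue-grey carton and the green-and-yellow battery where they are.

Things in the scene. Friction and masses are not known exactly. Their poses are not given: they have to be found in the camera images.
- heat_sink: Dark grey finned heatsink, 40 (x, along the fins) x 38 (y) x 22 mm high, 55 g, lying fins up. Origin: centre of the underside; z up; grasp across x or y.
- white_box: White closed carton, 42 (x) x 60 (y) x 32 mm high, 60 g. Origin: centre of the underside; z up; grasp across x.
- tan_box: Tan (light brown) closed carton, 40 (x) x 62 (y) x 26 mm high, 60 g. Origin: centre of the underside; z up; grasp across x.
- blue_cell: Battery with a blue and yellow jacket, lying down, 15 (x) x 50 (y) x 15 mm high, 23 g; it does not roll. Origin: centre of the underside; z up; grasp across x.
- grey_box: Blue-grey closed carton, 34 (x) x 48 (y) x 22 mm high; belongs to neither kit, to be left where it is. Origin: centre of the underside.
- green_cell: Battery with a green and yellow jacket, lying down, 15 (x) x 50 (y) x 15 mm high; belongs to neither kit, to be left where it is. Origin: centre of the underside.
- blue_stand_lip (a point): Fixed blue sheet-metal stand, sloping deck with bottom lip. The point is mid-lip, at its foot on the deck, 14 mm over the bench; x runs up the slope, y along the lip, z out of the deck. Deck 180 mm wide (y), 100 mm up the slope, 22 deg, slippery: things slide to the lip, which is 14 mm high, 4 mm thick, on the robot side. Sides and top edge (51 mm high) open. Two parts fit, at y = +-42 mm.
- yellow_stand_lip (a point): Fixed yellow sheet-metal stand, sloping deck with bottom lip. The point is mid-lip, at its foot on the deck, 14 mm over the bench; x runs up the slope, y along the lip, z out of the deck. Deck 180 mm wide (y), 100 mm up the slope, 22 deg, slippery: things slide to the lip, which is 14 mm high, 4 mm thick, on the robot side. Sides and top edge (51 mm high) open. Two parts fit, at y = +-42 mm.

How it is judged:
At the end, for the whole second after the job is handed in: Each part lies at rest on its own stand, right way up, flat on the deck (7 degrees, 6 mm), centre within 88 mm of the middle line and at most 44 mm (cartons), 36 mm (battery) or 33 mm (heatsink) up the slope from the lip; the blue-grey carton and green battery have moved under 20 mm (x of blue_cell in the frame of blue_stand_lip between 0.004 and 0.036 m and y of blue_cell in the frame of blue_stand_lip between -0.088 and 0.088 m and z of blue_cell in the frame of blue_stand_lip between -0.006 and 0.006 m and angle between the z axis of each of blue_cell, tan_box and the z axis of blue_stand_lip, either way round below 0.12 rad and angle between each of blue_cell, tan_box, heat_sink, white_box's own z axis and vertical below 0.6 rad and linear speed of each of blue_cell, tan_box, heat_sink, white_box below 0.01 m/s and angular speed of each of blue_cell, tan_box, heat_sink, white_box below 0.1 rad/s and x of tan_box in the frame of blue_stand_lip between 0.015 and 0.044 m and y of tan_box in the frame of blue_stand_lip between -0.088 and 0.088 m and z of tan_box in the frame of blue_stand_lip between -0.006 and 0.006 m and x of heat_sink in the frame of yellow_stand_lip between 0.014 and 0.033 m and y of heat_sink in the frame of yellow_stand_lip between -0.088 and 0.088 m and z of heat_sink in the frame of yellow_stand_lip between -0.006 and 0.006 m and angle between the z axis of each of heat_sink, white_box and the z axis of yellow_stand_lip, either way round below 0.12 rad and x of white_box in the frame of yellow_stand_lip between 0.016 and 0.044 m and y of white_box in the frame of yellow_stand_lip between -0.088 and 0.088 m and z of white_box in the frame of yellow_stand_lip between -0.006 and 0.006 m and distance of each of grey_box, green_cell from where it was at the start of the episode below 0.02 m); the robot touches nothing.
It fails at once if the blue-grey carton that belongs to neither kit is shifted 20 mm or more or lifted (distance of grey_box from where it was at the start of the episode above 0.02 m).
It fails at once if the green-and-yellow battery that belongs to neither kit is shifted 20 mm or more or lifted (distance of green_cell from where it was at the start of the episode above 0.02 m).
It also fails if it takes over 93 s, if anything falls off the work surface, if the arm or the gripper's body presses on something with over 40 N, if the wrist force passes 120 N, or if a joint passes its speed limit or range.

## Working session

There is one attempt and no reset: what is moved stays moved. The work goes in short steps, each a Python script; the robot and the scene stay as the last script left them, time stands still between calls to the robot, and variables do not carry over. Pictures are saved under pics/ and viewed, at most 14 in all, crops included, and the job is handed in when it is done.

```bash
mkdir -p pics; ls; python3 - <<'E'
from bench import *
import cv2,pickle
for n in("top","scene"):
    s=snapshot(n); pickle.dump(s,open(n+".pkl","wb")); cv2.imwrite(f"pics/{n}0.png",cv2.resize(s["pixels"][:,:,::-1],(800,600),interpolation=cv2.INTER_CUBIC))
    print(n,s["mtx"],s["k1"],s["R"],s["t"])
print(robot.grip_point_offset,current_t(),current_ee_pos(),current_tool_rot(),current_finger_gap())
E
```

```text
pics
top [[365.45432337   0.         254.77540807]
 [  0.         365.45432337 200.02277244]
 [  0.           0.           1.        ]] -0.11944445409824257 [[-0.01966703 -0.99923175 -0.03389863]
 [-0.99902017  0.02098478 -0.03896599]
 [ 0.0396474   0.03309907 -0.99866538]] [-0.02875693  0.4631253   0.85962884]
scene [[406.07571007   0.         257.28221494]
 [  0.         406.07571007 197.38778041]
 [  0.           0.           1.        ]] -0.03888773794477254 [[ 0.59981765 -0.79999197 -0.01521966]
 [-0.47070083 -0.33741239 -0.81522611]
 [ 0.64703904  0.49615091 -0.57894279]] [-0.32514541  0.23939052  0.73111955]
0.0187 0.1 [0.18495833 0.59640808 0.22153753] [-2.30833931e-04  1.49840072e-01  9.88709849e-01 -8.56539347e-04] 0.08690908037640122
```

View pics/top0.png

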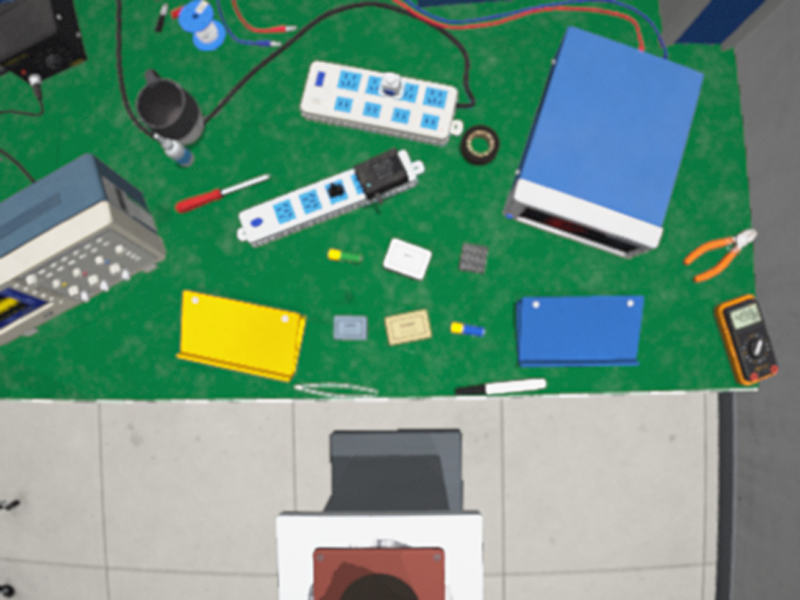

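View pics/scene0.png

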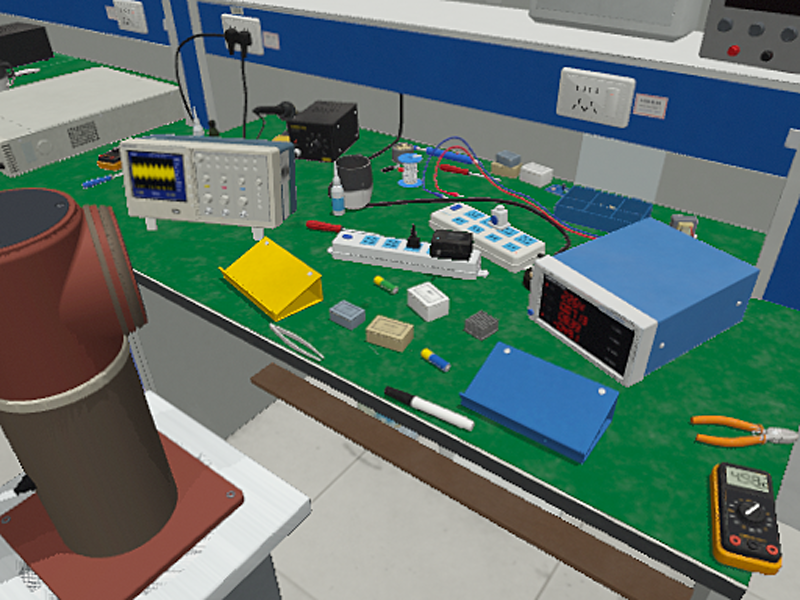

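The top view shows, in 800x600 pixels:
- Yellow stand: lip from (178,356) to (291,379).
- Blue stand: lip from (518,364) to (638,364).
- Upper row of parts: green cell (345,255), white carton (407,258), heatsink (474,258).
- Lower row of parts: grey carton (350,328), tan carton (408,327), blue cell (467,329).

The scene view shows the same layout. I'll get rough positions from these, then a closer wrist view.

```bash
cat > h.py <<'E'
from bench import *
import cv2,numpy as np,pickle
from scipy.spatial.transform import Rotation as Ro
def cam(s,pos=None,quat=None):
    """R,t world->camera (wrist: from tool pose)"""
    if "mount" in s:
        T=np.eye(4);T[:3,:3]=Ro.from_quat(quat,scalar_first=True).as_matrix();T[:3,3]=pos
        W=np.linalg.inv(T@s["mount"]);return W[:3,:3],W[:3,3]
    return np.array(s["R"]),np.array(s["t"])
def dist(k1): return np.array([k1,0,0,0,0.])
def back(s,R,t,uv,z):
    """pixels (native) -> world on plane z"""
    n=cv2.undistortPoints(np.array(uv,float).reshape(-1,1,2),s["mtx"],dist(s["k1"])).reshape(-1,2)
    d=np.c_[n,np.ones(len(n))]@R; c=-R.T@t
    return c+d*((np.asarray(z)-c[2])/d[:,2])[:,None]
def proj(s,R,t,X):
    return cv2.projectPoints(np.array(X,float).reshape(-1,1,3),cv2.Rodrigues(R)[0],t,s["mtx"],dist(s["k1"]))[0].reshape(-1,2)
def down(yaw):
    """tool down, tool y (closing line) at angle yaw+90deg, x axis at yaw"""
    m=np.c_[[np.cos(yaw),np.sin(yaw),0],[np.sin(yaw),-np.cos(yaw),0],[0,0,-1]]
    return Ro.from_matrix(m).as_quat(scalar_first=True)
E
python3 - <<'E'
from h import *
s=pickle.load(open("top.pkl","rb"));R,t=cam(s)
P=dict(green=(345,255,.015),white=(407,258,.032),heat=(474,258,.022),grey=(350,328,.022),tan=(408,327,.026),blue=(467,329,.015),yl=(178,356,.027),yr=(291,379,.027),yul=(184,291,.051),yur=(306,319,.051),bl=(518,364,.027),br=(638,364,.027),bul=(519,297,.051),bur=(643,297,.051),psl=(518,210,.1),strip=(320,190,.03))
for k,(u,v,z) in P.items(): print(k,back(s,R,t,[((u+.5)/1.5625-.5,(v+.5)/1.5625-.5)],[z])[0].round(3))
w=snapshot("wrist");print(w["mtx"],w["k1"],w["mount"])
for yaw in (0,np.pi,np.pi/2,-np.pi/2): print(yaw,planner.inverse_kinematics([.4,.05,.35],down(yaw)))
E
```

```text
green [0.552 0.041 0.015]
white [ 0.543 -0.053  0.032]
heat [ 0.542 -0.154  0.022]
grey [0.441 0.034 0.022]
tan [ 0.44  -0.053  0.026]
blue [ 0.436 -0.141  0.015]
yl [0.403 0.3   0.027]
yr [0.366 0.124 0.027]
yul [0.5   0.28  0.051]
yur [0.455 0.095 0.051]
bl [ 0.382 -0.215  0.027]
br [ 0.378 -0.396  0.027]
bul [ 0.48  -0.214  0.051]
bur [ 0.476 -0.397  0.051]
psl [ 0.597 -0.208  0.1  ]
strip [0.65  0.076 0.03 ]
[[267.96491286   0.         251.96401013]
 [  0.         267.96491286 190.42745193]
 [  0.           0.           1.        ]] -0.01149330465544303 [[-3.86421397e-04 -9.65110890e-01 -2.61841214e-01  7.16794524e-02]
 [ 9.99999561e-01 -1.49476914e-04 -9.24833130e-04  1.27328031e-03]
 [ 8.53427308e-04 -2.61841457e-01  9.65110524e-01 -1.62526807e-01]
 [ 0.00000000e+00  0.00000000e+00  0.00000000e+00  1.00000000e+00]]
0 [-7.18847179e-02 -3.85642133e-01  1.86070862e+00 -4.44089210e-16
  1.66652616e+00  1.49891161e+00]
3.141592653589793 [-7.18847179e-02 -3.85642133e-01  1.86070862e+00 -4.44089210e-16
  1.66652616e+00 -1.64268104e+00]
1.5707963267948966 [-7.18847179e-02 -3.85642133e-01  1.86070862e+00 -4.44089210e-16
  1.66652616e+00 -7.18847179e-02]
-1.5707963267948966 None
```

```bash
python3 - <<'E'
from h import *
robot.movel([.22,.38,.30],max_speed=.3)
robot.move_pose([.40,-.05,.20],down(0)); robot.dwell(.3)
p,q=current_ee_pos(),current_tool_rot(); s=snapshot("wrist")
pickle.dump((s,p,q),open("w1.pkl","wb")); print(p,q,current_t())
cv2.imwrite("pics/w1.png",cv2.resize(s["pixels"][:,:,::-1],(800,600),interpolation=cv2.INTER_CUBIC))
# tilted-IK check for placing (blue, yellow), both wrist flips
for nm,l,ps in(("b",(.385,-.305),0.0),("y",(.387,.212),-.2)):
  for d in(.03,):
    Rs=Ro.from_euler("z",ps)*Ro.from_euler("y",-22,degrees=True)
    for flip in(0,1):
      m=Rs.as_matrix()@np.diag([1,-1,-1]);
      if flip:m=m@np.diag([-1,-1,1])
      for side in(-.05,.05):
       for h in(.005,.08):
        pos=np.array([l[0],l[1],.014])+Rs.apply([d,side,h])
        r=planner.inverse_kinematics(pos,Ro.from_matrix(m).as_quat(scalar_first=True))
        print(nm,flip,side,h,None if r is None else np.round(r,2))
E
```

```text
[ 0.40013902 -0.04957959  0.20013432] [1.59726192e-05 9.99999818e-01 5.87679711e-04 1.34770001e-04] 3.1667
b 0 -0.05 0.005 [-1.07  0.1   2.12  0.48  0.79  0.18]
b 0 -0.05 0.08 [-1.13 -0.07  2.13  0.43  0.95  0.21]
b 0 0.05 0.005 [-0.94 -0.08  2.3   0.47  0.74  0.31]
b 0 0.05 0.08 [-1.01 -0.29  2.32  0.4   0.94  0.35]
b 1 -0.05 0.005 None
b 1 -0.05 0.08 None
b 1 0.05 0.005 None
b 1 0.05 0.08 None
y 0 -0.05 0.005 [ 0.35 -0.22  2.42 -0.33  0.63  2.36]
y 0 -0.05 0.08 [ 0.39 -0.45  2.43 -0.28  0.86  2.32]
y 0 0.05 0.005 [ 0.57 -0.    2.23 -0.43  0.68  2.64]
y 0 0.05 0.08 [ 0.62 -0.19  2.24 -0.37  0.86  2.6 ]
y 1 -0.05 0.005 [ 0.35 -0.22  2.42 -0.33  0.63 -0.78]
y 1 -0.05 0.08 [ 0.39 -0.45  2.43 -0.28  0.86 -0.83]
y 1 0.05 0.005 [ 0.57 -0.    2.23 -0.43  0.68 -0.5 ]
y 1 0.05 0.08 [ 0.62 -0.19  2.24 -0.37  0.86 -0.54]
```

View pics/w1.png

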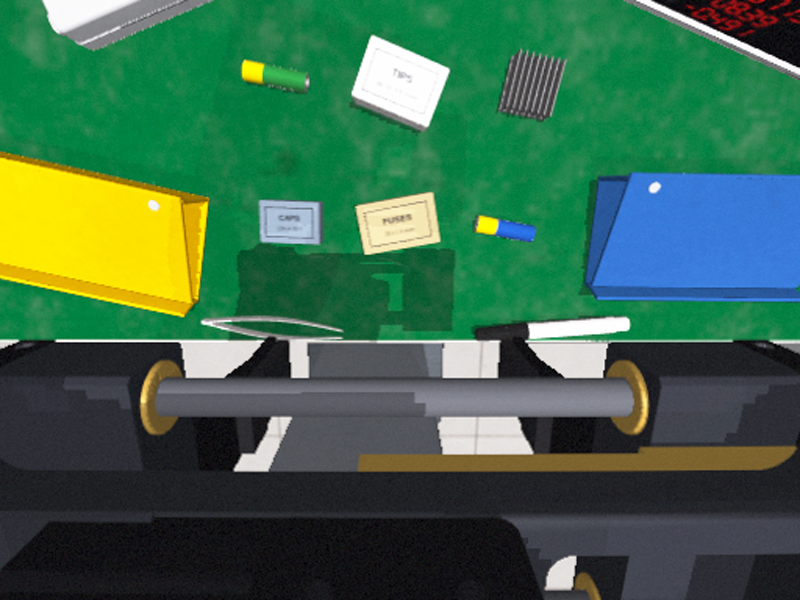

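The wrist view shows all six parts clear of each other. In 800x600 pixels the centres are white carton (400,80), heatsink (533,85), tan carton (398,223) and blue cell (505,228). The stands are partly in view, with the yellow lip's right end near (190,310) and the blue lip's left end near (595,298). Next I'll compute the poses from corners and check them against the known sizes.

```bash
python3 - <<'E'
from h import *
s,p,q=pickle.load(open("w1.pkl","rb"));R,t=cam(s,p,q)
f=lambda L:(np.array(L,float)+.5)/1.5625-.5
hsv=cv2.cvtColor(s["pixels"],cv2.COLOR_RGB2HSV).astype(int)
def seg(c,cond,z,nm,r=45):
    c=f(c);m=cond.astype(np.uint8);w=np.zeros_like(m);cv2.circle(w,tuple(int(x) for x in c),r,1,-1);m*=w
    m=cv2.morphologyEx(m,cv2.MORPH_CLOSE,np.ones((3,3)))
    n,l,st,_=cv2.connectedComponentsWithStats(m);i=1+st[1:,4].argmax()
    uv=np.argwhere(l==i)[:,::-1]
    X=back(s,R,t,uv,z)[:,:2]*1000
    rc=cv2.minAreaRect(X.astype(np.float32)); print(nm,len(uv),"centre",np.round(rc[0],1),"size",np.round(rc[1],1),"ang",round(rc[2],1))
H,S,V=hsv[...,0],hsv[...,1],hsv[...,2]
ng=~((H>45)&(H<85)&(S>90))
seg((400,80),(V>225)&(S<40),.032,"white top"); seg((398,223),(H<32)&(V>90)&(S>40),.026,"tan"); seg((533,85),ng,.018,"heat",33)
seg((505,228),ng,.010,"blue",26); seg((275,76),ng,.01,"green",28); seg((290,222),ng,.022,"grey",35)
C=dict(white=([(372,36),(449,68),(426,125),(352,93)],.032),tan=([(355,205),(434,193),(440,241),(365,254)],.026),heat=([(514,50),(566,58),(552,120),(500,112)],.022))
for k,(c,z) in C.items():
    X=back(s,R,t,f(c),z)[:,:2]*1000; e=np.diff(np.r_[X,X[:1]],axis=0)
    print(k,X.mean(0).round(1),np.linalg.norm(e,axis=1).round(1),(np.degrees(np.arctan2(e[:,1],e[:,0]))%90).round(1))
# lip ends in wrist view: blue left end, yellow right end
print(back(s,R,t,f([(590,288),(197,304),(631,173),(209,199)]),[.027,.027,.051,.051]).round(4))
# top view refine
c=np.concatenate([f([(400,80)])])
E
```

```text
white top 2138 centre [543.2 -52.8] size [59.8 41.6] ang 68.9
tan 1623 centre [441.7 -51.4] size [39.9 62. ] ang 10.1
heat 1387 centre [ 544.1 -152. ] size [41.1 44.2] ang 78.3
blue 437 centre [ 436.1 -141.4] size [52.2 14.3] ang 79.1
green 190 centre [555.3  60.2] size [16.7 15.9] ang 85.6
grey 1122 centre [442.7  34.5] size [50.7 34.5] ang 87.7
white [543.6 -52.7] [58.4 41.2 58.2 39.8] [69.6 67.7 68.2 67.9]
tan [441.5 -52.1] [62.6 37.9 61.4 39.5] [ 8.5  8.8  9.9 10.5]
heat [ 543.1 -151.9] [38.9 42.9 40.3 42.7] [82.5 81.6 82.2 79.8]
[[ 0.3892 -0.2109  0.027 ]
 [ 0.3752  0.1161  0.027 ]
 [ 0.48   -0.2184  0.051 ]
 [ 0.4615  0.0859  0.051 ]]
```

```bash
python3 - <<'E'
from h import *
s=pickle.load(open("top.pkl","rb"));a=s["pixels"][170:260,100:430,::-1]
cv2.imwrite("pics/topc.png",cv2.resize(np.vstack([a[:,10:110],a[:,-110:-10]]),(400,720)[:2] and (333,600),interpolation=cv2.INTER_CUBIC))
s,p,q=pickle.load(open("w1.pkl","rb"));a=s["pixels"][10:170,150:370,::-1]
cv2.imwrite("pics/w1c.png",cv2.resize(a,(792,576),interpolation=cv2.INTER_CUBIC))
E
```

```text
(no output)
```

View pics/topc.png

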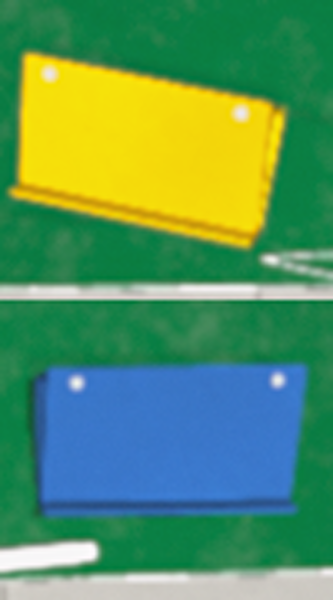

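View pics/w1c.png

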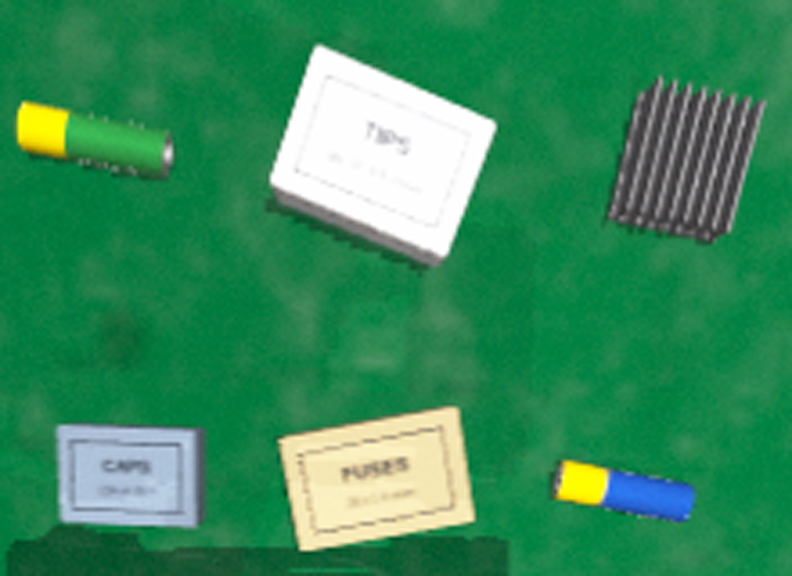

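The crops confirm the part outlines. They also show that the true deck corners are the inner creases: yellow upper right at about (182,193) in the wrist view and blue upper left at about (631,173). Next I'll refine the stand frames and the positions of the nearby obstacles.

```bash
python3 - <<'E'
from h import *
f=lambda L:(np.array(L,float)+.5)/1.5625-.5
top=pickle.load(open("top.pkl","rb"));sc=pickle.load(open("scene.pkl","rb"));w,p,q=pickle.load(open("w1.pkl","rb"))
Rt,tt=cam(top);Rw,tw=cam(w,p,q);Rs,ts=cam(sc)
for n,S,R,t,uv in(("yellow top UL UR",top,Rt,tt,[(182.6,290.5),(299.5,314)]),("blue top UL UR",top,Rt,tt,[(522.5,297.5),(643.6,297)]),("wr yUR bUL",w,Rw,tw,[(182,193),(631,173)])):
    print(n,back(S,R,t,f(uv),.0515).round(4).tolist())
print("lip outer top: y L R, b L R",back(top,Rt,tt,f([(176.6,357),(289,381.5),(519.7,366),(639.4,366)]),.027).round(4).tolist())
# triangulate
def tri(views):
    A=[]
    for S,R,t,uv in views:
        n=cv2.undistortPoints(f([uv]).reshape(-1,1,2),S["mtx"],dist(S["k1"])).ravel();P=np.c_[R,t]
        A+= [n[0]*P[2]-P[0],n[1]*P[2]-P[1]]
    X=np.linalg.svd(np.array(A))[2][-1];return (X[:3]/X[3]).round(3)
print("psu FL top",tri([(top,Rt,tt,(522,180)),(sc,Rs,ts,(537,260))]))
print("psu FL bottom",tri([(top,Rt,tt,(510,215)),(sc,Rs,ts,(532,335))]))
print("psu FR top/bot",tri([(top,Rt,tt,(660,229)),(sc,Rs,ts,(650,318))]),tri([(top,Rt,tt,(633,254)),(sc,Rs,ts,(630,382))]))
print("plug",tri([(top,Rt,tt,(415,180)),(sc,Rs,ts,(472,238))]),tri([(top,Rt,tt,(363,165)),(sc,Rs,ts,(433,233))]))
print("wr psu front line z0/.1",back(w,Rw,tw,f([(630,0),(800,75)]),.0).round(3).tolist(),back(w,Rw,tw,f([(630,0),(800,75)]),.1).round(3).tolist())
E
```

```text
yellow top UL UR [[0.5009, 0.282, 0.0515], [0.462, 0.1047, 0.0515]]
blue top UL UR [[0.4791, -0.2194, 0.0515], [0.4763, -0.398, 0.0515]]
wr yUR bUL [[0.4658, 0.1048, 0.0515], [0.48, -0.2182, 0.0515]]
lip outer top: y L R, b L R [[0.4011, 0.3027, 0.027], [0.3621, 0.1274, 0.027], [0.3791, -0.2171, 0.027], [0.3745, -0.398, 0.027]]
psu FL top [ 0.631 -0.206  0.109]
psu FL bottom [ 0.614 -0.215 -0.024]
psu FR top/bot [ 0.563 -0.397  0.118] [ 0.543 -0.396  0.02 ]
plug [ 0.644 -0.069  0.095] [0.669 0.014 0.068]
wr psu front line z0/.1 [[0.608, -0.227, 0.0], [0.557, -0.371, 0.0]] [[0.57, -0.178, 0.1], [0.534, -0.282, 0.1]]
```

```bash
cat >> h.py <<'E'
ST=dict(blue=((.3855,-.3085),-.022),yellow=((.391,.2132),-.217))
def quats(m): return [Ro.from_matrix(m@np.diag([k,k,1])).as_quat(scalar_first=True) for k in(1,-1)]
def best(ps,m):
    """flip (half turn about z) for which all positions are reachable, nearest in joints"""
    o=[]
    for q in quats(m):
        js=[planner.inverse_kinematics(p,q) for p in ps]
        if all(j is not None for j in js): o.append((np.abs(np.array(js[0])-current_q()).max(),q))
    return min(o,key=lambda a:a[0])[1]
def pick(xy,close_deg,z,squeeze):
    a=np.radians(close_deg)+np.pi/2
    m=Ro.from_quat(down(a),scalar_first=True).as_matrix()
    hi,lo=[*xy,.12],[*xy,z]; q=best([hi,lo],m)
    robot.move_pose(hi,q); robot.movel(lo,max_speed=.12); claw.grab(squeeze); g=current_finger_gap()
    robot.movel([*xy,.15],max_speed=.15)
    print("pick gap",g,"->",current_finger_gap(),"F",current_grip_force(),"t",current_t())
def place(st,x,y,z,clear=.003):
    (lx,ly),ps=ST[st]; r=Ro.from_euler("z",ps)*Ro.from_euler("y",-22,degrees=True); o=np.array([lx,ly,.014])
    lo=o+r.apply([x,y,z+clear]); hi=o+r.apply([x,y,.085])
    q=best([hi,lo],r.as_matrix()@np.diag([1,-1,-1]))
    robot.move_pose(hi,q); robot.movel(lo,max_speed=.08); print("gap",current_finger_gap(),"F",current_wrist_force().round(1))
    robot.dwell(.2); claw.gripper_open(); robot.dwell(.3); robot.movel(hi,max_speed=.12); print("t",current_t())
def look(n,name):
    p,q=current_ee_pos(),current_tool_rot(); s=snapshot(n); pickle.dump((s,p,q),open(name+".pkl","wb"))
    cv2.imwrite(f"pics/{name}.png",cv2.resize(s["pixels"][:,:,::-1],(800,600),interpolation=cv2.INTER_CUBIC))
E
python3 - <<'E'
from h import *
pick((.5433,-.0528),68.5,.008,15)
place("yellow",.027,-.050,.008)
look("wrist","w2")
E
```

```text
pick gap 0.05988669930265082 -> 0.05957181049413454 F 14.999998145503923 t 6.6417
gap 0.060030443327787404 F [-0.9 -0.3  0.6]
t 10.8667
```

View pics/w2.png

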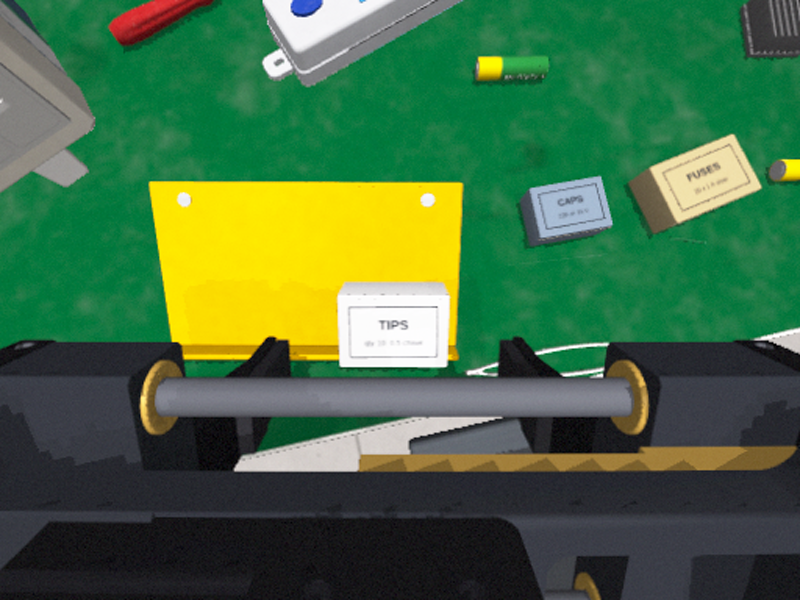

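The white carton lies flat and square at the yellow lip, at about (393,325) on the right half. Next are the heatsink, the tan carton and the battery.

```bash
python3 - <<'E'
from h import *
pick((.541,-.152),81,.004,15)
if current_finger_gap()<.03: raise SystemExit("missed")
place("yellow",.025,.050,.004)
pick((.4417,-.0515),9.8,.005,15)
if current_finger_gap()<.03: raise SystemExit("missed")
place("blue",.036,-.050,.005)
pick((.4361,-.1414),-11,.0025,12)
if current_finger_gap()<.01: raise SystemExit("missed")
place("blue",.030,.050,.0025)
look("wrist","w3")
robot.move_pose([.33,0,.3],down(0)); look("scene","s3"); look("top","t3"); print(current_t())
a=cv2.imread("pics/t3.png");s=pickle.load(open("t3.pkl","rb"))[0]
cv2.imwrite("pics/t3c.png",cv2.resize(s["pixels"][140:260,100:430,::-1],(792,288),interpolation=cv2.INTER_CUBIC))
E
```

```text
pick gap 0.03576244856075562 -> 0.03538134016163571 F 21.28608137369156 t 15.425
gap 0.03546869712605666 F [0.5 0.7 0.2]
t 20.575
pick gap 0.03996105553662996 -> 0.04027832059296823 F 14.999949485063553 t 24.8667
gap 0.039806170058573884 F [ 0.4 -0.5 -0.4]
t 30.375
pick gap 0.013792126396575746 -> 0.014080613063096988 F 11.98931559920311 t 34.7083
gap 0.013972063450767794 F [ 0.8 -0.2 -1. ]
t 39.1917
40.5833
```

View pics/s3.png

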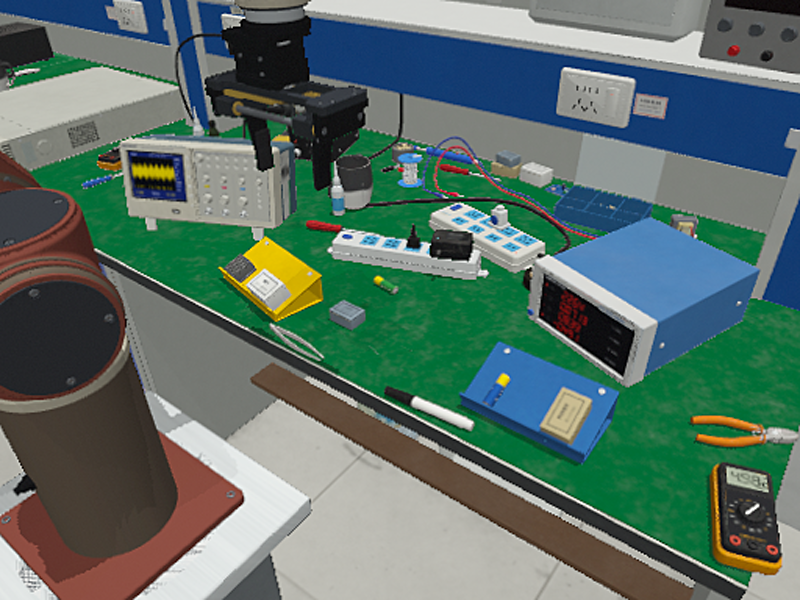

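View pics/t3c.png

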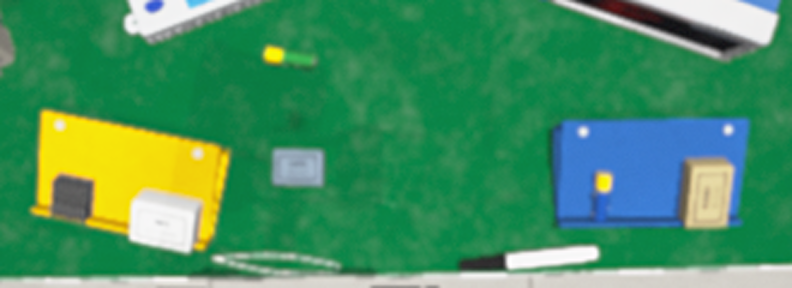

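View pics/w3.png

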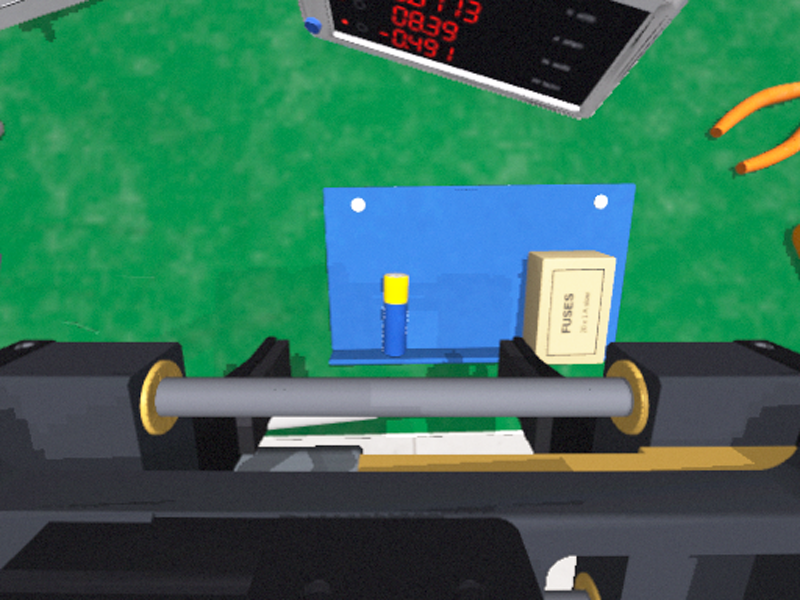

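The battery (396,315), tan carton (575,305), heatsink and white carton all lie on their stands, and the two parts to be left haven't moved. To confirm contact with the lips, I'll overlay the expected resting boxes on a view of each stand.

```bash
python3 - <<'E'
from h import *
(lx,ly),ps=ST["yellow"]; r=Ro.from_euler("z",ps)*Ro.from_euler("y",-22,degrees=True)
hi=np.array([lx,ly,.014])+r.apply([.025,0,.10]);m=r.as_matrix()@np.diag([1,-1,-1])
robot.move_pose(hi,best([hi],m));robot.dwell(.3);look("wrist","w4");print(current_t())
ims=[]
for n,st,parts in(("w4","yellow",[(.05,.040,.038,.022),(-.05,.042,.06,.032)]),("w3","blue",[(.05,.05,.015,.015),(-.05,.062,.04,.026)])):
    s,p,q=pickle.load(open(n+".pkl","rb"));R,t=cam(s,p,q)
    im=cv2.resize(s["pixels"][:,:,::-1],(1024,768),interpolation=cv2.INTER_CUBIC)
    (lx,ly),ps=ST[st]; r=Ro.from_euler("z",ps)*Ro.from_euler("y",-22,degrees=True)
    for y,L,W,h in parts:
        for z,c in((0,(0,0,255)),(h,(255,0,255))):
            X=np.array([lx,ly,.014])+r.apply([[a,y+b*W/2,z] for a,b in((0,-1),(0,1),(L,1),(L,-1))])
            cv2.polylines(im,[np.round(proj(s,R,t,X)*2).astype(int)],True,c,1)
    ims.append(im[210:510,130:930] if st=="yellow" else im[210:510,224:1024])
cv2.imwrite("pics/ov.png",np.vstack(ims))
E
```

```text
42.0417
```

View pics/ov.png

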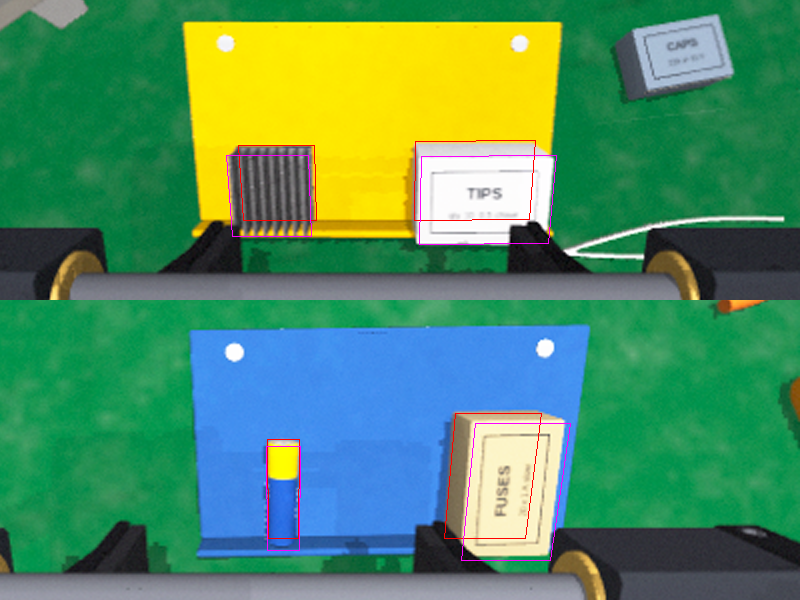

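All four parts match the expected boxes resting at the lip to within about 2 mm, so I'm handing the job in.

```bash
python3 -c "
from h import *
robot.dwell(.5); print(robot.job_done(),current_t())"
```

```text
the job is handed in; nothing more can be done
the job is handed in; nothing more can be done
```

I handed the job in at about 42.5 s; no verdict came back, but the last camera check showed all four parts flat against the right stands' lips, within about 2 mm of where they should rest, and the blue-grey carton and green-and-yellow battery apparently undisturbed.

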